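# Close the blank case

### The job

The wooden blank stands on edge in the plywood case, so it sticks up past the fill line and the lid cannot go on. Take it out, lay it down flat on the cork mat and let go, then pick it up again across its width and put it back in the case lying flat and let go of it. Then lower the lid level over the case's two dowel pins, without dropping it, until it is fully home all round, let go, and leave the other things on the bench where they are.

Things in the scene. Friction and masses are not known exactly. Their poses are not given: they have to be found in the camera images.
- blank_center (a point): Centre of the loose wooden blank, a plain brown block 110 x 30 x 56 mm (own x, y, z), 0.13 kg. At first it stands on edge in the case (z up, x along the case), 20 mm of it above the rim. Flat on its 110 x 56 face (own y vertical, up or down) it is 30 mm high and fits below the fill line.
- blank: The same blank; origin at the centre of its 110 x 30 mm lower edge face, 28 mm from the centre along own -z. Leaned more than 28 degrees about its long lower edge it falls over flat by itself. It cannot be turned over inside the case, which is too narrow.
- case: Open plywood case fixed to the bench, 168 (x) x 77 (y) mm, rim 42 mm up; origin at the centre of its underside, z up. Inner floor 6 mm up, inside 116 (x) x 61 (y) mm. Dark fill line on the end walls 4 mm under the rim. Side walls 8 mm thick, cut down to 10 mm above the underside over the middle 70 mm as finger notches
- pin0 (a point): Tip of one dowel pin, at x = -71, y = 0 mm on the case's 26 mm thick end wall. Diameter 10 mm, rising 25 mm above the rim, its top 6 mm tapered.
- pin1 (a point): Tip of the other pin, alike, at x = +71 mm, y = 0.
- lid_bar (a point): Centre of the grip bar on the loose lid, 23 mm above the lid's underside. The bar is 60 (x) x 22 (y) x 26 (z) mm and stands on the middle of the lid.
- lid: Plywood lid, a plate 168 (x) x 77 (y) x 10 mm, about 0.16 kg, with two through holes of 13 mm diameter at x = -71 and +71 mm, y = 0; origin at the centre of its underside, z up. It lies flat on the bench, bar up. It goes on either way round; when fully home its underside lies on the case's rim, 42 mm above the case's underside.
- mat: Thin cork mat fixed to the bench, 160 (x) x 140 (y) x 4 mm, origin at the centre of its underside, z up; kept clear.
- offcut: Bystander: small pale wood offcut 60 x 24 x 18 mm, lying between the case, mat and lid.
- stub: Bystander: pale dowel stub, 24 mm diameter, 40 mm high, standing between the case, mat and lid.
- glue: Bystander: white glue bottle, 60 mm diameter, 160 mm high, at the back.
- jar: Bystander: glass jar with steel cap, 68 mm diameter, 80 mm high, at the back.
- bowl: Bystander: dark turned wooden bowl, 100 mm diameter, 45 mm high, at the back.
- square: Bystander: try square, wooden stock 100 mm, steel blade 160 mm, lying at the back.
- hammer: Bystander: hammer lying at the right.
Things that resemble listed ones, but are neither listed nor needed, are in the scene too. Leave any pink or red look-alike of the lid alone.

How it is judged:
By the outcome, as a careful person would: the job done as asked, in the order asked, and still so for the second after the job is handed in, with the robot touching nothing.
It also fails if it takes over 72 s, if anything falls off the work surface, if the arm or the gripper's body presses on something with over 40 N, if the wrist force passes 120 N, or if a joint passes its speed limit or range.

### The arm

A 7-joint arm with a two-finger parallel gripper is mounted at the origin on the work surface. World frame = base frame: x ahead of the robot, y to its left, z up, the work surface at z = 0. Lengths are in m, angles in rad, forces in N, time in s.
With the tool pointing down it reaches from about 0.4 to 0.875 m from the base axis. Payload 19.3 kg.
Tool frame: the origin (TCP) lies at the very end of the fingers, on their centre line; the grasp point (between the pads) lies 19 mm behind it; z points along the fingers, y is the line along which they close (so a half turn about z gives the same grasp; the last joint's range is limited). The gripper opens to 85 mm and grips with 20 to 120 N. Pads are 22 mm wide; open, the fingers measure 114 mm over their backs; the gripper's body (76 mm by 85 mm) begins 54 mm behind the grasp point. The pads swing forward as they close: fully open they stand 13 mm farther back than shut.
Start: joints at [-1.174, 0.521, -0.036, 1.599, 0.021, 1.021, -0.113], TCP at [0.281, 0.558, 0.231] pointing down, gripper open.
Joint ranges: [-2.91, 2.91], [-0.3, 2.13], [-1.5, 1.42], [0.17, 2.43], [-1.26, 4.41], [0.16, 1.93], [-2.52, 2.52]. Speed limits (rad/s): [1.89, 1.89, 2.39, 2.39, 3.01, 3.01, 3.01].

### API

Orientations are given as [roll, pitch, yaw] about the fixed x, y, z axes, in that order (R = Rz(yaw) Ry(pitch) Rx(roll)).
In Python, from workcell import bot gives the robot as it stands.
- The arm moves only by the tool jog_arm, never from a script. Its argument "motion" is a list of rows, each a list of 5 numbers: the shift along the tool's x, y, z scaled (see below), then the turn about the tool's z scaled (see below), then the opening, from 0 (shut) to 1 (fully open). A call has 1 to 12 rows; each row shifts and turns the commanded pose from where the row before left it, along the tool's axes as they then stand; what a row does not reach is not made up. The controller multiplies each number of a shift by 30 mm and each number of a turn by 0.08 rad. A row lasts 1/10 s, in which the tool goes at most 50 mm and 8.59 degrees, less where a joint would pass 70% of its speed; a pose out of reach is approached as far as the arm can. A call with a number of a shift or a turn outside -1 to 1 is refused whole. A call with a gripper value outside its range is refused whole. The fingers move at their own pace and stop on an object; "newtons" is the grip in N (left out, the last holds). Time passes only in rows, so rows that do not move let the fingers close. It gives the time, the measured TCP pose, the force, the opening and the grip force at its end, in the units of the state.
- bot.observe(): the state, without advancing time (a new reading comes with each control period).
- bot.grab_frame(name): name is "side" or "top"; returns a dict with "pixels" (480x640x3 uint8, red, green, blue), "fovy" (degrees; the focal length in pixels is half the picture's height over the tangent of half this angle, whatever the lens; pixels are square), "cx", "cy" (the principal point, pixels), "k1" (the pictures are not rectified: a ray, as slopes to the right and down, at radius r is drawn at 1 + k1 r^2 times it, then the intrinsics apply), "rvec" (rotation vector, rad) and "tvec" (3), from world to camera coordinates, as OpenCV has them. Camera axes: x right, y down, z forward; pixel columns grow to the right and rows downward; lengths in m; the calibration is good to about 2 mm. A picture is of the moment at which its call begins. There is no depth.
- bot.job_done(): hands the job in; it is judged then, once.
The state is a dict: "clock": time; "qpos": joint angles; "qd": joint speeds; "joint_efforts": joint torques, N m; "position": TCP position; "tool_rot": TCP orientation; "force": force on the tool from outside, world axes, zero at the start; "moment": the same for the moment, N m; "grip_width": finger opening in m; "finger_force": force on a finger pad.
Only numpy, scipy, OpenCV 4.12 (cv2) and the standard library are available. Lean on these libraries where they do the work, as an engineer would, in place of code of your own. Each camera call takes 0.05 s, during which the arm holds its last target. There are 200 camera calls.

## Working session

There is one attempt and no reset: what is moved stays moved. The work goes in short steps, Python scripts to look and compute and a tool call to move; the robot and the scene stay as the last step left them, time stands still between calls to the robot, and variables do not carry over. Pictures are saved under pics/ and viewed, at most 10 in all, crops included, and the job is handed in when it is done.

Besides the shell and the picture viewer there is one more tool, called after "Request:" by a JSON object that holds its "api" and its "payload", one argument or row to a line. jog_arm: Moves the arm, as the interface text tells. Shifts and turns lie within -1 to 1; 1 stands for 30 mm of shift or 0.08 rad of turn. Its arguments: {"type":"object","properties":{"motion":{"type":"array","items":{"type":"array","items":{"type":"number"}}},"newtons":{"type":"number"}},"required":["motion"]}

```bash
mkdir -p pics
cat > h.py <<'E'
import numpy as np,cv2
from workcell import bot
def cam(n):
    f=bot.grab_frame(n); p=f["pixels"]; F=p.shape[0]/2/np.tan(np.radians(f["fovy"])/2)
    f["K"]=np.array([[F,0,f["cx"]],[0,F,f["cy"]],[0,0,1.]]); f["d"]=np.array([f["k1"],0,0,0.])
    f["R"]=cv2.Rodrigues(np.array(f["rvec"],float))[0]; f["t"]=np.array(f["tvec"],float); return f
def save(f,name,crop=None,s=1):
    im=f["pixels"][:,:,::-1]
    if crop: x0,y0,x1,y1=crop; im=cv2.resize(im[y0:y1,x0:x1],None,fx=s,fy=s,interpolation=cv2.INTER_CUBIC)
    cv2.imwrite("pics/"+name,im)
def plane(f,uv,z):
    uv=np.array(uv,float).reshape(-1,1,2); n=cv2.undistortPoints(uv,f["K"],f["d"]).reshape(-1,2)
    D=np.c_[n,np.ones(len(n))]@f["R"]; c=-f["R"].T@f["t"]
    return c+D*((z-c[2])/D[:,2])[:,None]
def proj(f,P):
    return cv2.projectPoints(np.array(P,float).reshape(-1,1,3),np.array(f["rvec"],float),f["t"],f["K"],f["d"])[0].reshape(-1,2)
E
python3 - <<'E'
from h import *
for n in("top","side"):
    f=cam(n); save(f,n+"0.png"); print(n,f["fovy"],f["k1"],-f["R"].T@f["t"],f["R"].round(2).tolist())
print(bot.observe())
E
```

```text
top 52.8992297134496 -0.10252264561652433 [ 0.32491635 -0.1082881   1.31313899] [[0.03, -1.0, 0.02], [-0.99, -0.03, -0.17], [0.17, -0.02, -0.99]]
side 51.51003067115272 0.01379867244904461 [ 0.15543291 -0.81642266  0.6994975 ] [[0.88, -0.48, -0.01], [-0.31, -0.55, -0.78], [0.36, 0.69, -0.63]]
{'clock': 0.1, 'qpos': array([-1.17421607,  0.52195213, -0.03636186,  1.59989358,  0.02120145,
        1.02108315, -0.1128055 ]), 'qd': array([ 0.00051027, -0.0024896 ,  0.00127215, -0.00055003,  0.00194555,
       -0.00049073, -0.0014821 ]), 'joint_efforts': array([ 3.89812456e-03, -9.28488779e+01,  1.98395781e+00, -3.70541489e+01,
        1.80675258e-02,  5.28004370e-03, -1.79128477e-05]), 'position': array([0.28114753, 0.55789438, 0.23080487]), 'tool_rot': array([-3.14064244e+00,  4.82488367e-05,  2.67482551e+00]), 'force': array([ 0.00302759,  0.77755907, -0.53493134]), 'moment': array([-0.04963632,  0.05501243, -0.0310513 ]), 'finger_force': 0.0, 'grip_width': 0.08532375824209287}
```

View pics/top0.png

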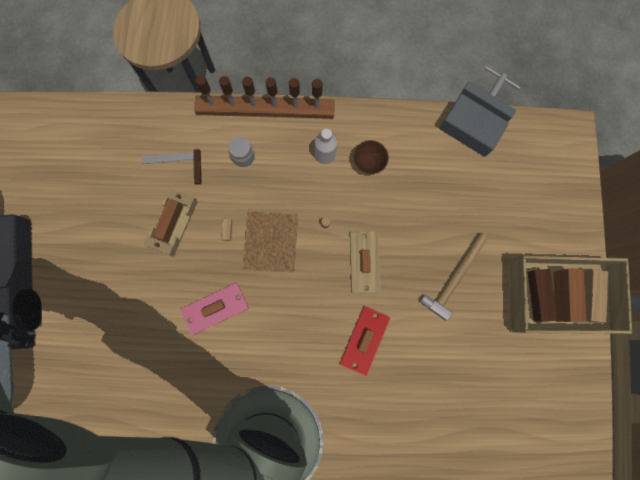

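View pics/side0.png

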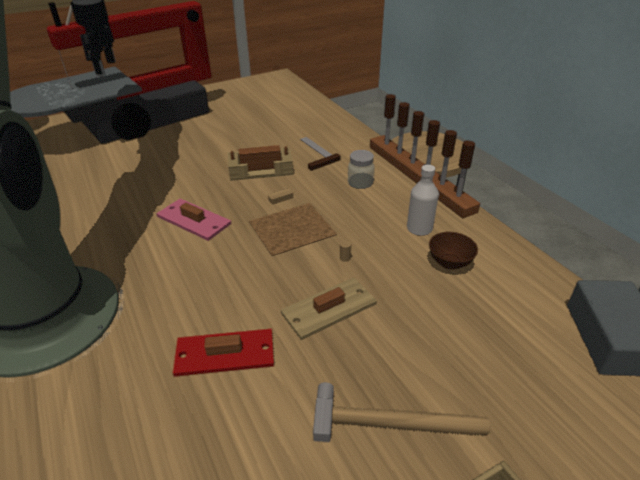

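The top view shows the case at (170,223) with the blank on edge, and the mat at (270,241). The offcut is at (227,229) and the stub at (325,222). There are three lid candidates: plywood (365,262), pink (214,308) and red (365,341). Only the plywood one fits the description. I'll confirm it in a crop.

Run:
```python
from h import *
t=cam("top"); s=cam("side")
a=t["pixels"][180:300,140:400]; b=s["pixels"][130:340,150:390]
A=cv2.resize(a,None,fx=3,fy=3,interpolation=2)[:, :780]; 
b1=cv2.resize(s["pixels"][138:188,220:300],None,fx=4.5,fy=4.5,interpolation=2); b2=cv2.resize(s["pixels"][276:340,275:382],None,fx=3.5,fy=3.5,interpolation=2)
im=np.zeros((590,790,3),np.uint8); im[:A.shape[0],:A.shape[1]]=A
im[362:362+b1.shape[0],:b1.shape[1]]=b1; im[362:362+b2.shape[0],370:370+b2.shape[1]]=b2
cv2.imwrite("pics/crop1.png",im[:,:,::-1])
hsv=cv2.cvtColor(t["pixels"],cv2.COLOR_RGB2HSV)
for p in [(365,285),(365,262),(370,240),(155,243),(186,200),(168,220),(340,262),(400,250),(150,200),(270,240),(227,229)]: print(p,hsv[p[1],p[0]])
print(plane(t,[(170,223),(365,262),(270,241)],0.03))
```

```text
(365, 285) [ 19  91 140]
(365, 262) [ 12 135 128]
(370, 240) [ 19  91 152]
(155, 243) [ 13 125 102]
(186, 200) [ 19  89 138]
(168, 220) [ 12 136 118]
(340, 262) [ 17  99 147]
(400, 250) [ 17  98 151]
(150, 200) [ 17  98 151]
(270, 240) [ 15 109 124]
(227, 229) [ 17  98 149]
[[ 0.56724353  0.28791835  0.03      ]
 [ 0.47765542 -0.24379804  0.03      ]
 [ 0.52652893  0.01303661  0.03      ]]
```

View pics/crop1.png

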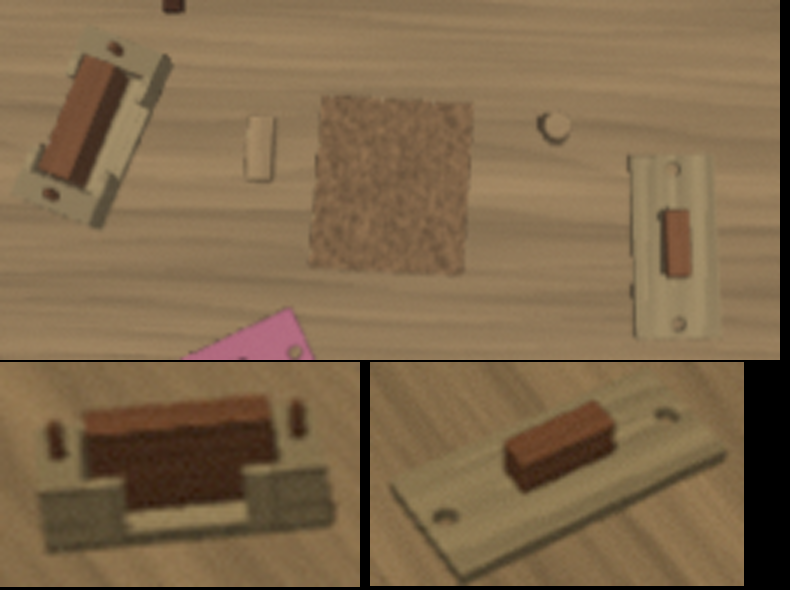

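The crop confirms the plywood lid at top (365,262), with two holes at (364.7,236) and (366.7,287.7) and its bar in the middle. The case pins are at about (178,196) and (157,245). Next I measure these.

Run:
```python
from h import *
t=cam("top"); s=cam("side")
def comps(f,box,z,hr,sr,vr=(0,255),amin=6):
    x0,y0,x1,y1=box; k=6
    im=cv2.resize(f["pixels"][y0:y1,x0:x1],None,fx=k,fy=k,interpolation=2)
    h=cv2.cvtColor(im,cv2.COLOR_RGB2HSV)
    m=cv2.inRange(h,(hr[0],sr[0],vr[0]),(hr[1],sr[1],vr[1]))
    for c in cv2.findContours(m,0,1)[0]:
        if cv2.contourArea(c)<amin*k*k: continue
        M=cv2.moments(c); u=np.array([M["m10"],M["m01"]])/M["m00"]
        bx=cv2.boxPoints(cv2.minAreaRect(c)); q=lambda p:(p+.5)/k-.5+[x0,y0]
        P=plane(f,q(bx),z); ctr=plane(f,[q(u)],z)[0]
        e=[P[1]-P[0],P[2]-P[1]]; e.sort(key=np.linalg.norm)
        print(q(u).round(1),"area",cv2.contourArea(c)/k/k,"ctr",ctr.round(4),"boxctr",P.mean(0).round(4),"size",[round(np.linalg.norm(v)*1e3) for v in e],"yaw",round(np.degrees(np.arctan2(e[1][1],e[1][0]))%180,1))
print("top pins");comps(t,(145,188,200,258),.067,(0,14),(105,255))
print("side pins");comps(s,(222,140,300,180),.055,(0,14),(115,255))
print("lid bar top");comps(t,(340,225,390,300),.036,(0,15),(105,255))
print("lid plate");comps(t,(340,225,390,300),.010,(18,30),(0,97))
print("lid bar side");comps(s,(280,280,380,335),.036,(0,14),(105,255),(90,255))
print("mat");comps(t,(235,200,310,280),.004,(0,16),(104,255),amin=100)
print(plane(t,[(178.3,196),(156.7,244.7)],.067),plane(t,[(364.7,236),(366.7,287.7)],.01))
```

```text
top pins
[156.4 244.3] area 10.305555555555555 ctr [0.5022 0.308  0.067 ] boxctr [0.5022 0.3079 0.067 ] size [7, 13] yaw 68.5
[167.4 219.9] area 664.2083333333334 ctr [0.5685 0.2842 0.067 ] boxctr [0.5687 0.2839 0.067 ] size [47, 112] yaw 161.9
[178.  195.8] area 9.833333333333334 ctr [0.6348 0.2611 0.067 ] boxctr [0.6345 0.2608 0.067 ] size [7, 14] yaw 47.7
side pins
[231.8 154.6] area 14.041666666666666 ctr [0.5032 0.311  0.055 ] boxctr [0.5035 0.3113 0.055 ] size [6, 43] yaw 73.6
[285.5 150.1] area 15.638888888888888 ctr [0.6368 0.2635 0.055 ] boxctr [0.6378 0.2646 0.055 ] size [7, 45] yaw 65.1
[259.5 156.6] area 784.7083333333334 ctr [0.5627 0.2653 0.055 ] boxctr [0.5618 0.2617 0.055 ] size [112, 122] yaw 67.7
lid bar top
[365.2 260.7] area 188.48611111111111 ctr [ 0.4805 -0.2438  0.036 ] boxctr [ 0.4807 -0.2438  0.036 ] size [24, 61] yaw 2.8
lid plate
[364.5 262.1] area 1850.013888888889 ctr [ 0.4798 -0.2446  0.01  ] boxctr [ 0.4827 -0.244   0.01  ] size [90, 179] yaw 2.3
lid bar side
[328.5 295.9] area 239.55555555555554 ctr [ 0.4797 -0.2471  0.036 ] boxctr [ 0.4799 -0.2468  0.036 ] size [23, 64] yaw 3.3
mat
[270.2 241.4] area 2887.125 ctr [0.5294 0.015  0.004 ] boxctr [0.5306 0.0157 0.004 ] size [144, 163] yaw 179.2
[[0.63418151 0.26032074 0.067     ]
 [0.50124718 0.30717671 0.067     ]] [[ 0.55187843 -0.24403988  0.01      ]
 [ 0.41027161 -0.25160057  0.01      ]]
```

```bash
cat >> h.py <<'E'
def go(x,y,z,yaw):
    o=bot.observe(); p=o["position"]; w=o["tool_rot"][2]; a=np.radians(yaw); d=np.array([x,y,z])-p
    turn=-((a-w+np.pi)%(2*np.pi)-np.pi)/.08; c,s=np.cos(a),np.sin(a)
    print("t=%.1f"%o["clock"],"turn",round(turn,2),"then x,y,z units",(np.array([d[0]*c+d[1]*s,d[0]*s-d[1]*c,-d[2]])/.03).round(2),"at",p.round(4),np.degrees(o["tool_rot"]).round(2),"F",np.round(o["force"],1),"w",round(o["grip_width"],4),"ff",round(o["finger_force"],1))
E
python3 - <<'E'
from h import *
go(.569,.285,.12,160.7)
f=cam("top")
print(plane(f,[(168,220.7)],.062))
E
```

```text
t=0.3 turn -1.62 then x,y,z units [-12.06  -5.42   3.7 ] at [0.2812 0.558  0.2311] [-179.98    0.    153.25] F [ 1.1  0.8 -0.1] w 0.0853 ff 0.0
[[0.56724401 0.28394198 0.062     ]]
```

Request:
{"api": "jog_arm", "payload": {
  "motion": [
    [0, 0, 0, -0.8, 1],
    [0, 0, 0, -0.8, 1],
    [-1, -0.5, 0.2, 0, 1],
    [-1, -0.5, 0.3, 0, 1],
    [-1, -0.5, 0.3, 0, 1],
    [-1, -0.5, 0.3, 0, 1],
    [-1, -0.5, 0.3, 0, 1],
    [-1, -0.5, 0.3, 0, 1],
    [-1, -0.5, 0.3, 0, 1],
    [-1, -0.5, 0.3, 0, 1],
    [-1, -0.5, 0.3, 0, 1],
    [-1, -0.5, 0.3, 0, 1]
  ]
}}

```text
clock: 1.55
position: [0.5152, 0.3159, 0.144]
tool_rot: [3.142, 0.0, 2.803]
force: [0.6, 0.2, -0.5]
grip_width: 0.0859
finger_force: 0.0
```

Run:
```python
from h import *
go(.568,.2845,.12,160.7)
```

```text
t=1.6 turn -0.02 then x,y,z units [-2.01 -0.41  0.8 ] at [0.5152 0.3159 0.144 ] [180.     0.   160.59] F [ 0.6  0.2 -0.5] w 0.0859 ff 0.0
```

Request:
{"api": "jog_arm", "payload": {
  "motion": [
    [-0.7, -0.2, 0.3, 0, 1],
    [-0.7, -0.1, 0.3, 0, 1],
    [-0.5, 0, 0.2, 0, 1],
    [0, 0, 0, 0, 1],
    [0, 0, 0, 0, 1]
  ]
}}

```text
clock: 2.05
position: [0.5648, 0.29, 0.1202]
tool_rot: [3.142, -0.001, 2.803]
force: [-0.7, 0.3, -1.0]
grip_width: 0.0857
finger_force: 0.0
```

Run:
```python
from h import *
go(.568,.2845,.034,160.7)
f=cam("side"); save(f,"s1.png",(180,90,340,210),5); print(proj(f,[.568,.2845,.062]))
```

```text
t=2.0 turn -0.02 then x,y,z units [-0.16 -0.14  2.87] at [0.5648 0.29   0.1202] [ 1.800e+02 -3.000e-02  1.606e+02] F [-0.7  0.3 -1. ] w 0.0857 ff 0.0
[[258.28503622 150.61046623]]
```

View pics/s1.png

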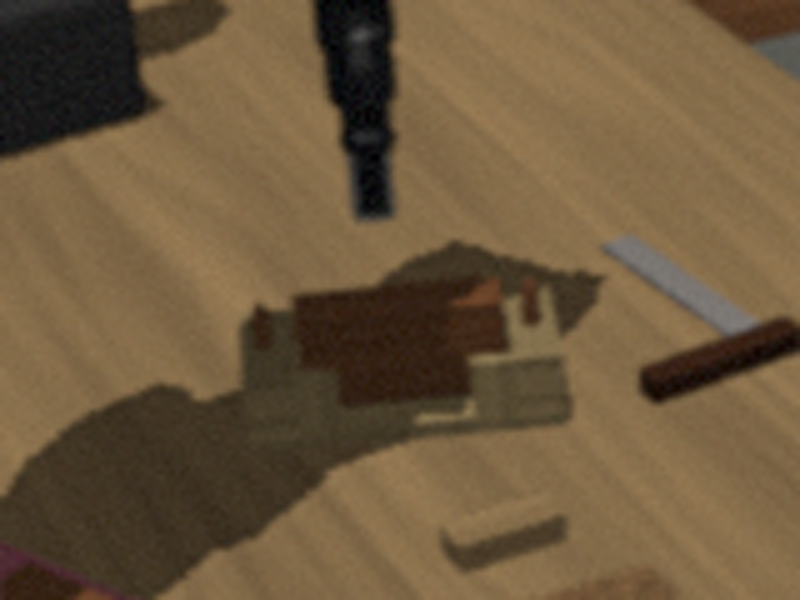

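The side view shows a finger centred over the notch, at crop (372,215), and the blank upright. Now I descend and grip.

Request:
{"api": "jog_arm", "payload": {
  "motion": [
    [-0.2, -0.1, 0.5, 0, 1],
    [0, 0, 0.7, 0, 1],
    [0, 0, 0.7, 0, 1],
    [0, 0, 0.7, 0, 1],
    [0, 0, 0.4, 0, 1],
    [0, 0, 0, 0, 1],
    [0, 0, 0, 0, 0],
    [0, 0, 0, 0, 0],
    [0, 0, 0, 0, 0],
    [0, 0, 0, 0, 0],
    [0, 0, 0, 0, 0],
    [0, 0, 0, 0, 0]
  ],
  "newtons": 40
}}

```text
clock: 3.3
position: [0.5703, 0.2851, 0.0312]
tool_rot: [3.14, 0.001, 2.803]
force: [-1.6, 0.8, 7.5]
grip_width: 0.0298
finger_force: 39.6
```

Run:
```python
from h import *
go(.568,.2845,.14,160.7)
```

```text
t=3.3 turn -0.02 then x,y,z units [ 0.07 -0.04 -3.63] at [0.5703 0.2851 0.0312] [1.7993e+02 5.0000e-02 1.6059e+02] F [-1.6  0.8  7.5] w 0.0298 ff 39.6
```

Request:
{"api": "jog_arm", "payload": {
  "motion": [
    [0, 0, -0.3, 0, 0],
    [0, 0, -0.6, 0, 0],
    [0, 0, -0.8, 0, 0],
    [0, 0, -0.8, 0, 0],
    [0, 0, -0.8, 0, 0],
    [0, 0, -0.5, -0.8, 0],
    [0, 0, 0, -0.8, 0],
    [0, 0, 0, -0.8, 0],
    [0, 0, 0, -0.8, 0],
    [0, 0, 0, -0.8, 0],
    [0, 0, 0, -0.2, 0]
  ]
}}

```text
clock: 4.4
position: [0.5698, 0.2844, 0.1449]
tool_rot: [3.142, 0.0, 3.14]
force: [-0.2, -0.3, -0.7]
grip_width: 0.0296
finger_force: 39.8
```

Run:
```python
from h import *
go(.53,.05,.10,180)
```

```text
t=4.4 turn -0.02 then x,y,z units [ 1.33 -7.81  1.5 ] at [0.5698 0.2844 0.1449] [1.8000e+02 1.0000e-02 1.7992e+02] F [-0.2 -0.3 -0.7] w 0.0296 ff 39.8
```

Request:
{"api": "jog_arm", "payload": {
  "motion": [
    [0.1, -0.4, 0, 0, 0],
    [0.1, -0.7, 0, 0, 0],
    [0.1, -0.8, 0, 0, 0],
    [0.2, -0.9, 0, 0, 0],
    [0.2, -0.9, 0, 0, 0],
    [0.2, -0.9, 0, 0, 0],
    [0.1, -0.9, 0.2, 0, 0],
    [0.1, -0.9, 0.3, 0, 0],
    [0.1, -0.8, 0.4, 0, 0],
    [0.1, -0.4, 0.4, 0, 0],
    [0, -0.2, 0.2, 0, 0],
    [0, 0, 0, 0, 0]
  ]
}}

```text
clock: 5.6
position: [0.5297, 0.0498, 0.099]
tool_rot: [-3.141, -0.001, 3.137]
force: [0.5, -0.8, -1.0]
grip_width: 0.0297
finger_force: 39.8
```

Run:
```python
from h import *
go(.53,.05,.031,180)
f=cam("side"); save(f,"s2.png",(200,100,400,270),4); print(proj(f,[[.53,.05,.1],[.53,.015,.004]]))
```

```text
t=5.6 turn -0.06 then x,y,z units [-0.01  0.01  2.27] at [0.5297 0.0498 0.099 ] [-1.7997e+02 -5.0000e-02  1.7971e+02] F [ 0.5 -0.8 -1. ] w 0.0297 ff 39.8
[[282.67352013 184.28363199]
 [291.46525362 226.81819688]]
```

View pics/s2.png

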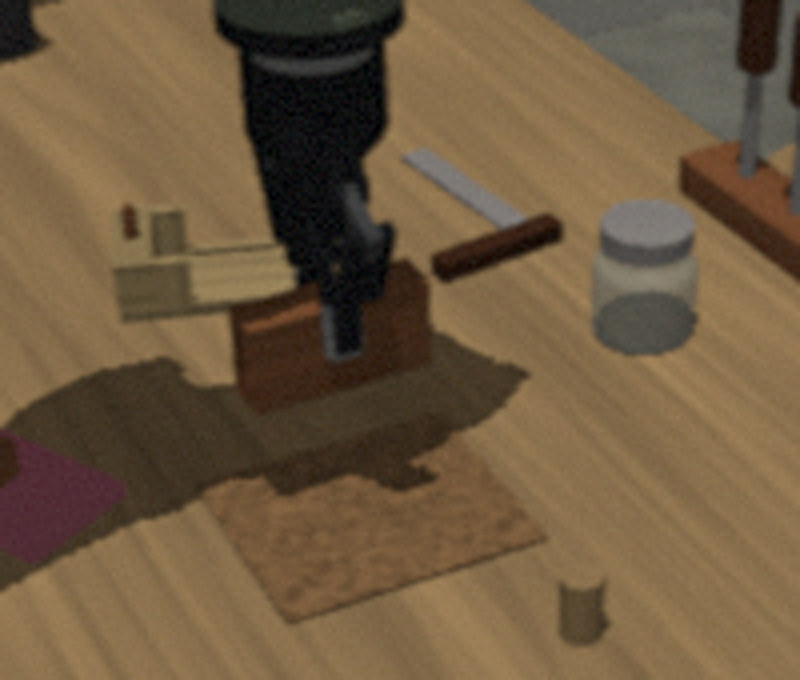

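The blank is held upright, crop (330,340), over the far half of the mat. Lowering it until it touches.

Request:
{"api": "jog_arm", "payload": {
  "motion": [
    [0, 0, 0.5, 0, 0],
    [0, 0, 0.6, 0, 0],
    [0, 0, 0.6, 0, 0],
    [0, 0, 0.35, 0, 0],
    [0, 0, 0.15, 0, 0],
    [0, 0, 0, 0, 0],
    [0, 0, 0, 0, 0]
  ]
}}

```text
clock: 6.35
position: [0.5305, 0.051, 0.0339]
tool_rot: [3.141, 0.001, 3.139]
force: [0.4, -0.7, 0.2]
grip_width: 0.0292
finger_force: 39.8
```

Run:
```python
from h import *
go(.53,.05,.031,180)
```

```text
t=6.3 turn -0.03 then x,y,z units [ 0.02 -0.03  0.1 ] at [0.5305 0.051  0.0339] [1.7999e+02 5.0000e-02 1.7984e+02] F [ 0.4 -0.7  0.2] w 0.0292 ff 39.8
```

Request:
{"api": "jog_arm", "payload": {
  "motion": [
    [0, 0, 0.08, 0, 0],
    [0, 0, 0.06, 0, 0],
    [0, 0, 0, 0, 0]
  ]
}}

```text
clock: 6.65
position: [0.5303, 0.0508, 0.0292]
tool_rot: [3.142, 0.0, 3.139]
force: [0.8, 0.1, -1.2]
grip_width: 0.0296
finger_force: 39.8
```

Request:
{"api": "jog_arm", "payload": {
  "motion": [
    [0, 0, 0.05, 0, 0],
    [0, 0, 0.03, 0, 0],
    [0, 0, 0, 0, 0]
  ]
}}

```text
clock: 6.95
position: [0.5304, 0.0509, 0.029]
tool_rot: [-3.141, 0.001, 3.139]
force: [-15.8, -0.4, 55.6]
grip_width: 0.0295
finger_force: 47.3
```

Request:
{"api": "jog_arm", "payload": {
  "motion": [
    [0, 0, -0.08, 0, 0],
    [0, 0, 0, 0, 0]
  ]
}}

```text
clock: 7.15
position: [0.5304, 0.0508, 0.0295]
tool_rot: [3.141, 0.001, 3.139]
force: [-0.3, -0.2, -1.2]
grip_width: 0.0294
finger_force: 39.9
```

Request:
{"api": "jog_arm", "payload": {
  "motion": [
    [0, 0, 0, 0, 0.3],
    [0, 0, 0, 0, 0.6],
    [0, 0, 0, 0, 0.8],
    [0, 0, 0, 0, 0.8],
    [0, 0, 0, 0, 0.8],
    [0, 0, -0.4, 0, 0.8],
    [0, 0, -0.8, 0, 0.8],
    [0, 0, -0.8, 0, 0.8],
    [0, 0, -0.2, 0, 0.8]
  ]
}}

```text
clock: 8.05
position: [0.5313, 0.0509, 0.0981]
tool_rot: [3.141, 0.003, 3.139]
force: [-0.6, -0.0, -0.7]
grip_width: 0.0683
finger_force: 0.0
```

Run:
```python
from h import *
go(.53,.098,.045,180)
```

```text
t=8.1 turn -0.04 then x,y,z units [0.04 1.57 1.77] at [0.5313 0.0509 0.0981] [179.97   0.2  179.83] F [-0.6 -0.  -0.7] w 0.0683 ff 0.0
```

Request:
{"api": "jog_arm", "payload": {
  "motion": [
    [0, 0.6, 0, 0, 0],
    [0, 0.7, 0, 0, 0],
    [0, 0.3, 0, 0, 0],
    [0, 0, 0, 0, 0],
    [0, 0, 0.5, 0, 0],
    [0, 0, 0.6, 0, 0],
    [0, 0, 0.6, 0, 0],
    [0, 0, 0, 0, 0],
    [0, 0, 0, 0, 0]
  ]
}}

```text
clock: 8.95
position: [0.5302, 0.098, 0.0443]
tool_rot: [-3.141, -0.001, 3.138]
force: [0.6, 0.9, 0.2]
grip_width: 0.0004
finger_force: 0.0
```

Run:
```python
from h import *
go(.53,.06,.046,180)
f=cam("side"); save(f,"s3.png",(200,130,360,250),5)
```

```text
t=8.9 turn -0.04 then x,y,z units [ 0.01 -1.27 -0.06] at [0.5302 0.098  0.0443] [-1.7997e+02 -4.0000e-02  1.7980e+02] F [0.6 0.9 0.2] w 0.0004 ff 0.0
```

View pics/s3.png

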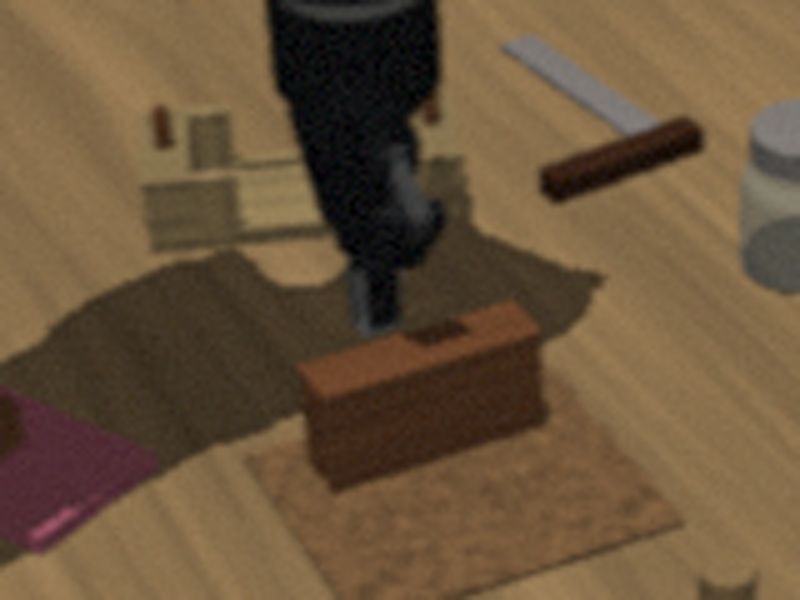

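The blank stands on the mat at crop (420,390), with the shut fingers behind it at (375,310). Pushing its top toward -y.

Request:
{"api": "jog_arm", "payload": {
  "motion": [
    [0, -0.2, 0, 0, 0],
    [0, -0.2, 0, 0, 0],
    [0, -0.2, 0, 0, 0],
    [0, -0.2, 0, 0, 0],
    [0, -0.2, 0, 0, 0],
    [0, -0.2, 0, 0, 0],
    [0, -0.2, 0, 0, 0],
    [0, 0, 0, 0, 0],
    [0, 0, 0, 0, 0]
  ]
}}

```text
clock: 9.9
position: [0.5301, 0.0567, 0.0441]
tool_rot: [3.142, -0.0, 3.139]
force: [0.8, -0.0, -0.6]
grip_width: 0.0002
finger_force: 0.0
```

Run:
```python
from h import *
go(.53,.06,.046,180)
f=cam("side"); save(f,"s4.png",(200,130,360,250),5)
```

```text
t=9.9 turn -0.04 then x,y,z units [ 0.    0.11 -0.06] at [0.5301 0.0567 0.0441] [180.    -0.   179.83] F [ 0.8 -0.  -0.6] w 0.0002 ff 0.0
```

View pics/s4.png

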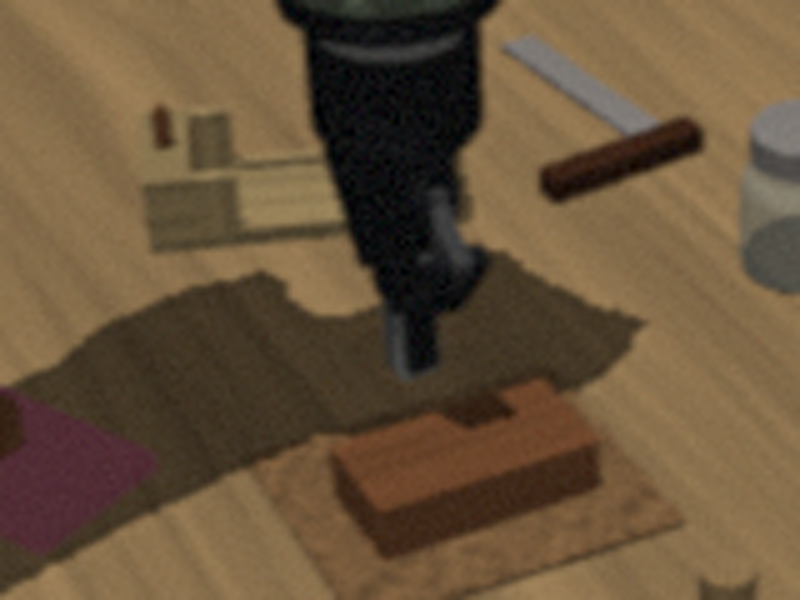

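The blank lies flat on the mat, with its top-face corners in the crop at (332,457), (545,378), (600,437) and (385,512).

Request:
{"api": "jog_arm", "payload": {
  "motion": [
    [0, 0, -0.6, 0, 1],
    [0, 0, -0.8, 0, 1],
    [0, 0, -0.6, 0, 1],
    [0, 0, 0, 0, 1]
  ]
}}

```text
clock: 10.35
position: [0.5313, 0.0573, 0.1062]
tool_rot: [3.141, 0.003, 3.139]
force: [0.6, -1.5, -1.2]
grip_width: 0.058
finger_force: 0.0
```

Run:
```python
from h import *
f=cam("side")
c=np.array([(332,457),(545,378),(600,437),(385,512)])/5+[200,130]
P=plane(f,c,.034); print(P.round(4),P.mean(0)); d=P[1]-P[0]+P[2]-P[3]; print(np.linalg.norm(P[1]-P[0]),np.linalg.norm(P[2]-P[1]),np.degrees(np.arctan2(d[1],d[0])))
go(*P.mean(0)[:2],.10,180+np.degrees(np.arctan2(d[1],d[0])))
t=cam("top"); im=cv2.resize(t["pixels"][200:285,235:310],None,fx=6,fy=6,interpolation=2); h=cv2.cvtColor(im,cv2.COLOR_RGB2HSV)
m=cv2.inRange(h,(0,128,95),(14,255,255)); 
for k in cv2.findContours(m,0,1)[0]:
    if cv2.contourArea(k)>3000:
        b=(cv2.boxPoints(cv2.minAreaRect(k))+.5)/6-.5+[235,200]; Q=plane(t,b,.034); print(Q.round(4).tolist(),Q.mean(0))
```

```text
[[ 0.4737  0.0245  0.034 ]
 [ 0.5854  0.0322  0.034 ]
 [ 0.5854 -0.021   0.034 ]
 [ 0.4776 -0.0234  0.034 ]] [0.53052283 0.00307207 0.034     ]
0.11191932869141791 0.0531538593441427 2.6449704357643196
t=10.4 turn -0.61 then x,y,z units [ 0.09 -1.8   0.17] at [0.5307 0.0572 0.105 ] [1.7998e+02 1.1000e-01 1.7986e+02] F [-0.6  0.1  1.1] w 0.0653 ff 0.0
[[0.4744, 0.0318, 0.034], [0.5852, 0.0346, 0.034], [0.5856, -0.0202, 0.034], [0.4748, -0.0222, 0.034]] [0.52999908 0.00601679 0.034     ]
```

Request:
{"api": "jog_arm", "payload": {
  "motion": [
    [0, -0.6, 0, -0.3, 1],
    [0, -0.8, 0, 0, 1],
    [0, -0.35, 0, 0, 1],
    [0, 0, 0.5, 0, 1],
    [0, 0, 0.8, 0, 1],
    [0, 0, 0.8, 0, 1],
    [0, 0, 0.6, 0, 1],
    [0, 0, 0.3, 0, 1],
    [0, 0, 0, 0, 1],
    [0, 0, 0, 0, 1]
  ]
}}

```text
clock: 11.45
position: [0.531, 0.0045, 0.0144]
tool_rot: [3.142, 0.0, -3.12]
force: [0.1, -0.1, -0.1]
grip_width: 0.0853
finger_force: 0.0
```

Run:
```python
from h import *
go(.53,.005,.011,181.4)
```

```text
t=11.4 turn -0.04 then x,y,z units [0.03 0.02 0.11] at [0.531  0.0045 0.0144] [ 1.8000e+02  1.0000e-02 -1.7878e+02] F [ 0.1 -0.1 -0.1] w 0.0853 ff 0.0
```

Request:
{"api": "jog_arm", "payload": {
  "motion": [
    [0, 0, 0.05, 0, 0],
    [0, 0, 0, 0, 0],
    [0, 0, 0, 0, 0],
    [0, 0, 0, 0, 0],
    [0, 0, 0, 0, 0],
    [0, 0, 0, 0, 0]
  ]
}}

```text
clock: 12.05
position: [0.5312, 0.0044, 0.0133]
tool_rot: [3.141, 0.001, -3.121]
force: [-2.2, 0.4, 8.0]
grip_width: 0.055
finger_force: 41.9
```

Run:
```python
from h import *
go(.53,.005,.011,181.4)
```

```text
t=12.1 turn -0.04 then x,y,z units [0.04 0.02 0.08] at [0.5312 0.0044 0.0133] [ 1.7999e+02  6.0000e-02 -1.7880e+02] F [-2.2  0.4  8. ] w 0.055 ff 41.9
```

Request:
{"api": "jog_arm", "payload": {
  "motion": [
    [0, 0, -0.3, 0, 0],
    [0, 0, -0.6, 0, 0],
    [0, 0, -0.8, 0, 0],
    [0, 0, -0.8, 0.5, 0],
    [0, 0, -0.6, 0.8, 0],
    [0, 0, -0.3, 0.8, 0],
    [0, 0, 0, 0.8, 0],
    [0, 0, 0, 0.8, 0],
    [0, 0, 0, 0.8, 0]
  ]
}}

```text
clock: 12.95
position: [0.5308, 0.0043, 0.1155]
tool_rot: [3.141, 0.001, 2.8]
force: [-0.5, -0.0, -1.9]
grip_width: 0.0555
finger_force: 43.4
```

Run:
```python
from h import *
go(.5692,.2858,.10,160.7)
t=cam("top"); s=cam("side")
a=cv2.resize(t["pixels"][185:260,140:205],None,fx=6,fy=6,interpolation=2); b=cv2.resize(s["pixels"][140:185,222:302],None,fx=5,fy=5,interpolation=2)
im=np.zeros((460,795,3),np.uint8); im[:450,:390]=a; im[:225,392:792]=b; cv2.imwrite("pics/c2.png",im[:,:,::-1])
def pins(f,box,z,S):
    x0,y0,x1,y1=box; k=6; h=cv2.cvtColor(cv2.resize(f["pixels"][y0:y1,x0:x1],None,fx=k,fy=k,interpolation=2),cv2.COLOR_RGB2HSV)
    for c in cv2.findContours(cv2.inRange(h,(0,S,0),(15,255,255)),0,1)[0]:
        if 5<cv2.contourArea(c)/36<40:
            M=cv2.moments(c);u=(np.array([M["m10"],M["m01"]])/M["m00"]+.5)/k-.5+[x0,y0];print(u.round(1),plane(f,[u],z)[0].round(4), cv2.boundingRect(c))
pins(t,(145,188,200,258),.062,108);pins(s,(222,140,300,180),.0545,115)
# case centre model check: project expected corners
```

```text
t=12.9 turn -0.06 then x,y,z units [1.89 9.28 0.52] at [0.5308 0.0043 0.1155] [1.7998e+02 3.0000e-02 1.6043e+02] F [-0.5 -0.  -1.9] w 0.0555 ff 43.4
[156.4 244.3] [0.5029 0.3098 0.062 ] (57, 330, 29, 21)
[178.  195.8] [0.636  0.2627 0.062 ] (188, 36, 27, 27)
[231.8 154.8] [0.5033 0.3112 0.0545] (50, 63, 24, 54)
```

View pics/c2.png

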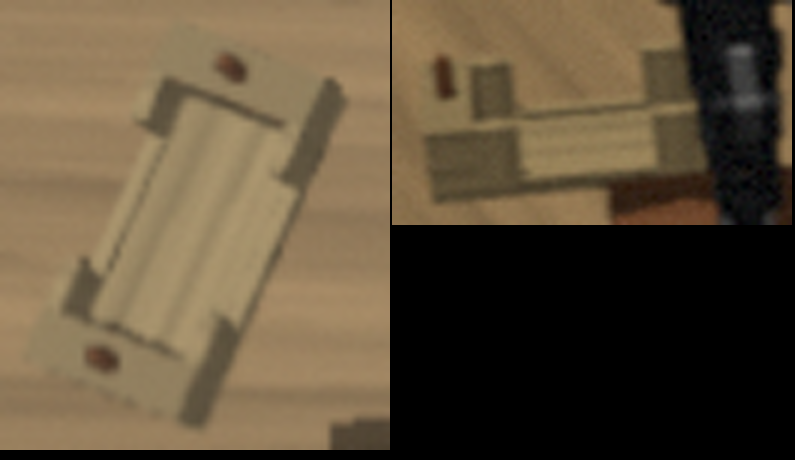

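The empty case is clear in the crop. The end-wall inner edges have midpoints at (228,101) and (125,336), and the pins are at (230,67) and (102,358).

Request:
{"api": "jog_arm", "payload": {
  "motion": [
    [0.1, 0.4, 0, -0.06, 0],
    [0.1, 0.7, 0, 0, 0],
    [0.2, 0.9, 0, 0, 0],
    [0.2, 0.9, 0, 0, 0],
    [0.2, 0.9, 0, 0, 0],
    [0.2, 0.9, 0, 0, 0],
    [0.2, 0.9, 0, 0, 0],
    [0.2, 0.9, 0, 0, 0],
    [0.2, 0.9, 0, 0, 0],
    [0.2, 0.9, 0, 0, 0],
    [0.1, 0.7, 0, 0, 0],
    [0, 0.2, 0, 0, 0]
  ]
}}

```text
clock: 14.25
position: [0.5667, 0.2874, 0.1146]
tool_rot: [3.14, -0.001, 2.813]
force: [-0.4, -0.1, -1.4]
grip_width: 0.0551
finger_force: 43.4
```

Request:
{"api": "jog_arm", "payload": {
  "motion": [
    [0, 0, 0, 0, 0],
    [0, 0, 0, 0, 0]
  ]
}}

```text
clock: 14.45
position: [0.5674, 0.2829, 0.1146]
tool_rot: [-3.141, -0.0, 2.808]
force: [1.2, -0.1, -1.5]
grip_width: 0.0548
finger_force: 43.4
```

Run:
```python
from h import *
go(.5698,.2865,.06,160.4)
f=cam("side"); save(f,"s5.png",(200,100,320,200),6)
t=cam("top"); P=plane(t,np.array([(228,101),(125,336)])/6+[140-.4,185-.4],.042); print(P,P.mean(0),P[1]-P[0])
```

```text
t=14.4 turn 0.1 then x,y,z units [-0.04  0.14  1.82] at [0.5674 0.2829 0.1146] [-179.96   -0.    160.87] F [ 1.2 -0.1 -1.5] w 0.0548 ff 43.4
[[0.62516806 0.26836988 0.042     ]
 [0.51620817 0.30628261 0.042     ]] [0.57068812 0.28732625 0.042     ] [-0.1089599   0.03791273  0.        ]
```

View pics/s5.png

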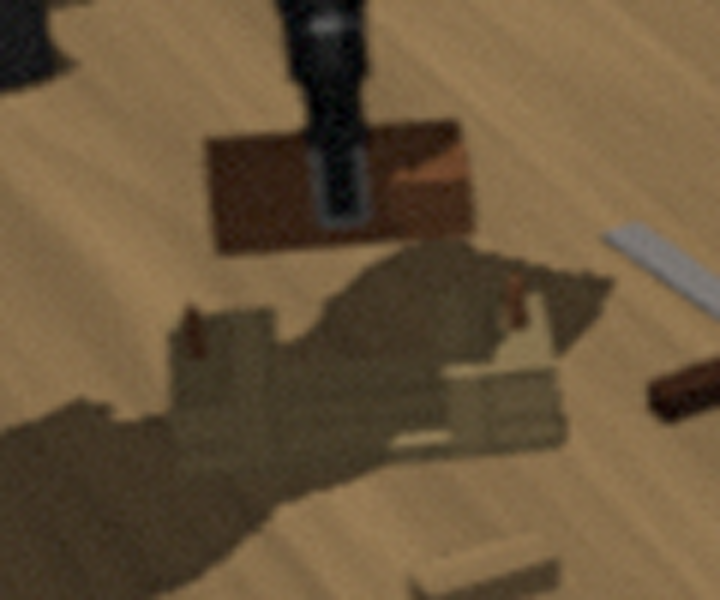

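The blank is level and centred on the finger, crop (341,190), over the case. Correcting and descending to just above the rim.

Request:
{"api": "jog_arm", "payload": {
  "motion": [
    [-0.05, 0.15, 0.3, 0.08, 0],
    [0, 0, 0.6, 0, 0],
    [0, 0, 0.6, 0, 0],
    [0, 0, 0.25, 0, 0],
    [0, 0, 0, 0, 0],
    [0, 0, 0, 0, 0]
  ]
}}

```text
clock: 15.15
position: [0.5707, 0.2875, 0.0625]
tool_rot: [3.141, 0.0, 2.801]
force: [0.8, -0.2, -0.7]
grip_width: 0.0551
finger_force: 43.4
```

Run:
```python
from h import *
go(.570,.2867,.0155,160.4)
t=cam("top"); save(t,"t5.png",(130,175,220,265),6)
```

```text
t=15.2 turn 0.02 then x,y,z units [ 0.01 -0.03  1.57] at [0.5707 0.2875 0.0625] [1.7999e+02 1.0000e-02 1.6047e+02] F [ 0.8 -0.2 -0.7] w 0.0551 ff 43.4
```

Descending in small steps while watching the force.

Request:
{"api": "jog_arm", "payload": {
  "motion": [
    [0, 0, 0.2, 0, 0],
    [0, 0, 0.2, 0, 0],
    [0, 0, 0.2, 0, 0],
    [0, 0, 0, 0, 0]
  ]
}}

```text
clock: 15.6
position: [0.5699, 0.2873, 0.043]
tool_rot: [-3.141, -0.001, 2.801]
force: [-0.5, 0.1, -1.0]
grip_width: 0.0551
finger_force: 43.4
```

Request:
{"api": "jog_arm", "payload": {
  "motion": [
    [0, 0, 0.2, 0, 0],
    [0, 0, 0.2, 0, 0],
    [0, 0, 0.2, 0, 0],
    [0, 0, 0.15, 0, 0],
    [0, 0, 0, 0, 0],
    [0, 0, 0, 0, 0]
  ]
}}

```text
clock: 16.2
position: [0.5704, 0.2875, 0.0215]
tool_rot: [-3.141, -0.0, 2.801]
force: [-0.6, -1.3, -1.4]
grip_width: 0.055
finger_force: 43.4
```

Request:
{"api": "jog_arm", "payload": {
  "motion": [
    [0, 0, 0.1, 0, 0],
    [0, 0, 0.05, 0, 0],
    [0, 0, 0, 0, 0]
  ]
}}

```text
clock: 16.5
position: [0.5703, 0.2874, 0.0169]
tool_rot: [-3.141, -0.0, 2.801]
force: [-0.7, 0.2, -0.6]
grip_width: 0.0552
finger_force: 43.4
```

Request:
{"api": "jog_arm", "payload": {
  "motion": [
    [0, 0, 0.04, 0, 0],
    [0, 0, 0, 0, 0.75],
    [0, 0, 0, 0, 0.9],
    [0, 0, 0, 0, 1],
    [0, 0, 0, 0, 1],
    [0, 0, 0, 0, 1],
    [0, 0, -0.4, 0, 1],
    [0, 0, -0.8, 0, 1],
    [0, 0, -1, 0, 1],
    [0, 0, -1, 0, 1],
    [0, 0, -0.8, 0, 1]
  ]
}}

```text
clock: 17.6
position: [0.5707, 0.2876, 0.1387]
tool_rot: [3.14, 0.001, 2.801]
force: [-0.4, 0.3, 0.9]
grip_width: 0.0854
finger_force: 0.0
```

Run:
```python
from h import *
go(.480,-.246,.12,183)
```

```text
t=17.6 turn -4.91 then x,y,z units [  3.95 -17.6    0.62] at [0.5707 0.2876 0.1387] [1.7992e+02 6.0000e-02 1.6049e+02] F [-0.4  0.3  0.9] w 0.0854 ff 0.0
```

Request:
{"api": "jog_arm", "payload": {
  "motion": [
    [0, 0, 0, -1, 1],
    [0, 0, 0, -1, 1],
    [0, 0, 0, -1, 1],
    [0, 0, 0, -1, 1],
    [0, 0, 0, -0.9, 1],
    [0.2, -0.9, 0, 0, 1],
    [0.2, -1, 0, 0, 1],
    [0.2, -1, 0, 0, 1],
    [0.2, -1, 0, 0, 1],
    [0.2, -1, 0, 0, 1],
    [0.2, -1, 0, 0, 1],
    [0.2, -1, 0, 0, 1]
  ]
}}

```text
clock: 18.8
position: [0.539, 0.0773, 0.1369]
tool_rot: [-3.142, 0.001, -3.09]
force: [1.3, 0.3, 0.2]
grip_width: 0.0851
finger_force: 0.0
```

Request:
{"api": "jog_arm", "payload": {
  "motion": [
    [0.2, -1, 0, 0, 1],
    [0.2, -1, 0, 0, 1],
    [0.2, -1, 0, 0, 1],
    [0.2, -1, 0, 0, 1],
    [0.2, -1, 0, 0, 1],
    [0.2, -1, 0, 0, 1],
    [0.2, -1, 0, 0, 1],
    [0.2, -1, 0, 0, 1],
    [0.2, -1, 0, 0, 1],
    [0.2, -0.8, 0, 0, 1],
    [0, 0, 0, 0, 1],
    [0, 0, 0, 0, 1]
  ]
}}

```text
clock: 20.0
position: [0.4944, -0.2184, 0.1366]
tool_rot: [-3.141, 0.001, -3.091]
force: [-0.1, 0.9, -0.0]
grip_width: 0.0855
finger_force: 0.0
```

Run:
```python
from h import *
go(.480,-.2455,.014,183)
a=cam("side");b=cam("top")
im=np.zeros((600,800,3),np.uint8); 
im[:480,:400]=cv2.resize(b["pixels"][185:257,145:205],(400,480),interpolation=2)
im[:300,400:800]=cv2.resize(a["pixels"][140:185,230:290],(400,300),interpolation=2)
im[300:600,400:800]=cv2.resize(a["pixels"][240:345,260:400],(400,300),interpolation=2)
cv2.imwrite("pics/c3.png",im[:,:,::-1])
```

```text
t=20.0 turn -0.02 then x,y,z units [ 0.53 -0.88  4.09] at [ 0.4944 -0.2184  0.1366] [-1.7999e+02  4.0000e-02 -1.7711e+02] F [-0.1  0.9 -0. ] w 0.0855 ff 0.0
```

View pics/c3.png

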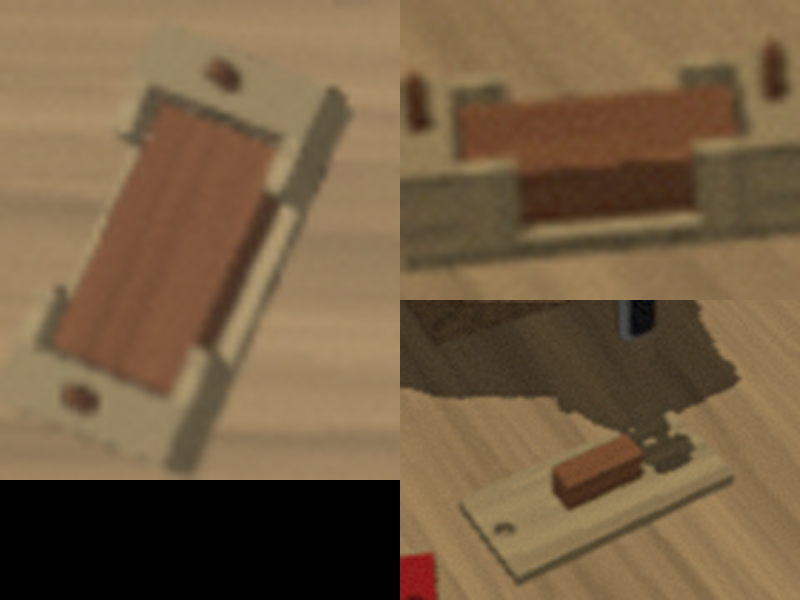

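The blank is flat in the case in both views, and the lid lies free under the gripper. Moving over the bar.

Request:
{"api": "jog_arm", "payload": {
  "motion": [
    [0.3, -0.5, 0.2, 0, 1],
    [0.2, -0.4, 0.5, 0, 1],
    [0, 0, 0.8, 0, 1],
    [0, 0, 0.8, 0, 1],
    [0, 0, 0.6, 0, 1],
    [0, 0, 0, 0, 1],
    [0, 0, 0, 0, 1]
  ]
}}

```text
clock: 20.8
position: [0.4812, -0.2452, 0.0494]
tool_rot: [3.141, -0.0, -3.089]
force: [-0.1, 0.0, 0.4]
grip_width: 0.0853
finger_force: 0.0
```

Run:
```python
from h import *
go(.480,-.2455,.014,183)
```

```text
t=20.8 turn 0.0 then x,y,z units [ 0.04 -0.01  1.18] at [ 0.4812 -0.2452  0.0494] [ 179.99   -0.   -176.99] F [-0.1  0.   0.4] w 0.0853 ff 0.0
```

Request:
{"api": "jog_arm", "payload": {
  "motion": [
    [0.04, 0, 0.4, 0, 1],
    [0, 0, 0.5, 0, 1],
    [0, 0, 0.25, 0, 1],
    [0, 0, 0, 0, 1],
    [0, 0, 0, 0, 0],
    [0, 0, 0, 0, 0],
    [0, 0, 0, 0, 0],
    [0, 0, 0, 0, 0],
    [0, 0, 0, 0, 0],
    [0, 0, 0, 0, 0],
    [0, 0, 0, 0, 0]
  ],
  "newtons": 60
}}

```text
clock: 21.9
position: [0.4797, -0.246, 0.0149]
tool_rot: [-3.141, 0.0, -3.09]
force: [-2.3, 0.3, 7.8]
grip_width: 0.0206
finger_force: 59.9
```

Run:
```python
from h import *
go(.480,-.2455,.014,183)
```

```text
t=21.9 turn -0.01 then x,y,z units [-0.01  0.02  0.03] at [ 0.4797 -0.246   0.0149] [-1.7998e+02  2.0000e-02 -1.7705e+02] F [-2.3  0.3  7.8] w 0.0206 ff 59.9
```

Request:
{"api": "jog_arm", "payload": {
  "motion": [
    [0, 0, -0.2, 0, 0],
    [0, 0, -0.4, 0, 0],
    [0, 0, -0.6, 0, 0],
    [0, 0, -0.7, 0, 0],
    [0, 0, -0.7, 0, 0],
    [0, 0, -0.6, 0.5, 0],
    [0, 0, -0.3, 0.7, 0],
    [0, 0, 0, 0.8, 0],
    [0, 0, 0, 0.8, 0],
    [0, 0, 0, 0.8, 0],
    [0, 0, 0, 0.8, 0],
    [0, 0, 0, 0.5, 0]
  ]
}}

```text
clock: 23.1
position: [0.4796, -0.2459, 0.1204]
tool_rot: [3.141, 0.001, 2.799]
force: [-1.1, 0.4, -1.1]
grip_width: 0.0209
finger_force: 58.7
```

Run:
```python
from h import *
go(.570,.2867,.12,160.4)
```

```text
t=23.1 turn -0.01 then x,y,z units [3.120e+00 1.773e+01 1.000e-02] at [ 0.4796 -0.2459  0.1204] [1.7999e+02 4.0000e-02 1.6035e+02] F [-1.1  0.4 -1.1] w 0.0209 ff 58.7
```

Request:
{"api": "jog_arm", "payload": {
  "motion": [
    [0.1, 0.4, 0, 0, 0],
    [0.1, 0.7, 0, 0, 0],
    [0.2, 0.9, 0, 0, 0],
    [0.2, 0.9, 0, 0, 0],
    [0.2, 1, 0, 0, 0],
    [0.2, 1, 0, 0, 0],
    [0.2, 1, 0, 0, 0],
    [0.2, 1, 0, 0, 0],
    [0.2, 1, 0, 0, 0],
    [0.2, 1, 0, 0, 0],
    [0.2, 1, 0, 0, 0],
    [0.2, 1, 0, 0, 0]
  ]
}}

```text
clock: 24.3
position: [0.5262, 0.0865, 0.12]
tool_rot: [3.141, 0.0, 2.803]
force: [0.1, 0.2, 0.3]
grip_width: 0.021
finger_force: 58.8
```

Request:
{"api": "jog_arm", "payload": {
  "motion": [
    [0.2, 1, 0, 0, 0],
    [0.2, 1, 0, 0, 0],
    [0.2, 1, 0, 0, 0],
    [0.2, 1, 0, 0, 0],
    [0.1, 0.9, 0, 0, 0],
    [0.1, 0.7, 0, 0, 0],
    [0, 0.4, 0, 0, 0],
    [0, 0.2, 0, 0, 0],
    [0, 0, 0, 0, 0],
    [0, 0, 0, 0, 0]
  ]
}}

```text
clock: 25.3
position: [0.5603, 0.2685, 0.1194]
tool_rot: [-3.141, -0.0, 2.8]
force: [0.3, -0.1, -0.9]
grip_width: 0.0208
finger_force: 58.8
```

Run:
```python
from h import *
go(.570,.2867,.12,160.4)
t=cam("top"); s=cam("side"); cv2.imwrite("pics/t9.png",t["pixels"][:,:,::-1])
for f,n in((t,"t"),(s,"s")):
    # print HSV along lid long axis near each end, expected hole location
    p=bot.observe()["position"]; w=bot.observe()["tool_rot"][2]; u=np.array([np.cos(w),np.sin(w),0]); v=np.array([-u[1],u[0],0])
    L=p-[0,0,p[2]-(p[2]-.0147+.010)]
    hsv=cv2.cvtColor(f["pixels"],cv2.COLOR_RGB2HSV)
    for sg in(1,-1):
        q=proj(f,[L+sg*u*d/1000 for d in range(50,101,3)])
        print(n,sg,q[0].round(),q[-1].round(),[tuple(int(a) for a in hsv[int(round(y)),int(round(x))]) for x,y in q])
```

```text
t=25.3 turn 0.01 then x,y,z units [-0.1   0.68 -0.02] at [0.5603 0.2685 0.1194] [-179.96   -0.    160.45] F [ 0.3 -0.1 -0.9] w 0.0208 ff 58.8
t 1 [160. 237.] [152. 255.] [(19, 82, 84), (20, 82, 84), (20, 78, 85), (20, 86, 83), (19, 88, 81), (15, 102, 70), (12, 118, 65), (11, 116, 64), (14, 99, 67), (30, 28, 45), (10, 17, 45), (60, 27, 57), (55, 27, 57), (56, 30, 59), (50, 27, 57), (60, 22, 58), (60, 25, 61)]
t -1 [176. 202.] [183. 185.] [(19, 89, 161), (19, 89, 169), (19, 89, 166), (20, 90, 168), (19, 89, 163), (19, 89, 137), (15, 103, 79), (17, 91, 76), (18, 90, 88), (19, 86, 101), (19, 88, 145), (19, 92, 164), (18, 94, 169), (18, 98, 164), (17, 96, 160), (18, 97, 157), (18, 97, 152)]
s 1 [236. 137.] [217. 139.] [(18, 106, 70), (20, 101, 68), (20, 120, 66), (20, 112, 66), (21, 104, 66), (20, 101, 68), (20, 98, 70), (19, 102, 70), (21, 114, 67), (18, 112, 64), (17, 109, 77), (16, 112, 116), (16, 117, 140), (17, 116, 141), (17, 110, 144), (18, 109, 148), (18, 114, 147)]
s -1 [276. 134.] [295. 132.] [(19, 109, 136), (19, 104, 137), (19, 104, 140), (19, 103, 138), (19, 107, 136), (21, 100, 123), (19, 106, 99), (19, 103, 87), (20, 106, 87), (19, 105, 95), (21, 105, 131), (19, 106, 139), (18, 113, 138), (17, 113, 138), (17, 109, 138), (17, 110, 139), (17, 115, 144)]
```

Run:
```python
from h import *
t=cam("top"); s=cam("side"); o=bot.observe(); p=o["position"]; w=o["tool_rot"][2]; u=np.array([np.cos(w),np.sin(w),0]); v=np.array([u[1],-u[0],0])
z=p[2]-.0047
for f,th in((t,120),(s,115)):
    q=proj(f,[*(p-72*u)[:2],z])[0]; x0,y0=(q-7).round().astype(int); k=8
    g=cv2.resize(f["pixels"][y0:y0+15,x0:x0+15].max(2),None,fx=k,fy=k,interpolation=2)
    print(g[::8,::8])
    n,l,st,c=cv2.connectedComponentsWithStats((g<th).astype(np.uint8))
    for i in range(1,n):
        if st[i,4]>150:
            P=plane(f,[(c[i]+.5)/k-.5+[x0,y0]],z)[0]; d=P-p; print(st[i],P.round(4),"along tool x,y mm",(d@u*1e3).round(1),(d@v*1e3).round(1))
```

```text
Traceback (most recent call last):
cv2.error: OpenCV(4.12.0) /io/opencv/modules/imgproc/src/resize.cpp:4208: error: (-215:Assertion failed) !ssize.empty() in function 'resize'
```

Run:
```python
from h import *
t=cam("top"); s=cam("side"); o=bot.observe(); p=o["position"]; w=o["tool_rot"][2]; u=np.array([np.cos(w),np.sin(w),0]); v=np.array([u[1],-u[0],0])
z=p[2]-.0047
for f,th in((t,120),(s,115)):
    q=proj(f,[*(p-.072*u)[:2],z])[0]; x0,y0=(q-7).round().astype(int); k=8
    g=cv2.resize(f["pixels"][y0:y0+15,x0:x0+15].max(2),None,fx=k,fy=k,interpolation=2)
    print(g[::8,::8])
    n,l,st,c=cv2.connectedComponentsWithStats((g<th).astype(np.uint8))
    for i in range(1,n):
        if st[i,4]>150:
            P=plane(f,[(c[i]+.5)/k-.5+[x0,y0]],z)[0]; d=P-p; print(st[i],P.round(4),"along tool x,y mm",(d@u*1e3).round(1),(d@v*1e3).round(1))
```

```text
[[158 157 147 143 152 158 160 161 160 160 160 160 162 161 161]
 [140 148 150 148 154 159 160 160 161 162 162 162 162 163 163]
 [118 136 152 154 157 159 158 160 165 167 166 165 165 166 167]
 [100 118 145 155 159 159 157 162 169 168 163 159 160 163 166]
 [ 83 102 140 157 159 158 153 151 156 159 155 152 153 157 162]
 [ 80 101 141 160 159 151 134 121 117 127 141 147 152 156 159]
 [ 97 121 152 161 156 138 111  93  86  95 125 147 153 156 159]
 [ 98 121 153 161 151 125  94  78  76  86 119 147 155 157 162]
 [ 87 107 147 162 154 129  92  70  82 107 132 150 157 159 164]
 [ 87 107 146 161 160 152 125  98 104 130 147 155 157 160 166]
 [ 87 107 145 161 164 168 160 143 136 144 153 157 158 162 169]
 [ 87 107 144 161 166 170 166 156 150 152 156 158 161 166 171]
 [ 87 107 145 164 169 168 160 152 149 154 157 158 163 168 172]
 [ 87 107 147 168 171 165 155 151 152 156 158 160 165 170 172]
 [ 85  94 130 163 169 161 153 151 153 157 159 163 168 171 171]]
[   0   14   17  106 1120] [0.6232 0.2621 0.1148] along tool x,y mm -61.5 14.3
[  42   40   39   37 1065] [0.6285 0.2446 0.1148] along tool x,y mm -72.4 -
[... 477 characters left out ...]
6  99 101 119 135 138 136 137]
 [140 142 143 138 135 123 103  88  82  88 107 125 133 134 136]
 [134 133 131 130 129 124 116 111 110 113 119 126 131 134 138]
 [131 130 129 132 132 133 134 134 136 135 135 136 136 138 140]
 [135 136 139 140 142 142 140 142 144 143 143 143 142 143 141]
 [139 142 144 144 146 145 144 145 144 142 141 144 143 142 140]
 [140 141 141 139 140 141 139 138 136 137 136 136 135 133 131]
 [132 130 130 129 126 126 124 122 120 119 117 114 112 108 112]]
[   0    0   92   54 3124] [0.6329 0.2718 0.1148] along tool x,y mm -67.4 26.6
[ 44  54  40  20 651] [0.6274 0.2428 0.1148] along tool x,y mm -71.9 -2.6
[ 52 110  68  10 448] [0.6193 0.2067 0.1148] along tool x,y mm -76.4 -39.3
```

Run:
```python
from h import *
go(.569,.2874,.09,160.5)
```

```text
t=25.6 turn -0.01 then x,y,z units [-0.07  0.67  0.98] at [0.5604 0.2692 0.1195] [-179.99    0.    160.47] F [-0.2  0.5 -2.3] w 0.021 ff 58.8
```

Request:
{"api": "jog_arm", "payload": {
  "motion": [
    [-0.07, 0.35, 0, 0, 0],
    [0, 0.32, 0.2, 0, 0],
    [0, 0, 0.4, 0, 0],
    [0, 0, 0.3, 0, 0],
    [0, 0, 0, 0, 0],
    [0, 0, 0, 0, 0]
  ]
}}

```text
clock: 26.2
position: [0.5689, 0.2876, 0.092]
tool_rot: [-3.141, -0.0, 2.801]
force: [0.3, -0.0, -0.8]
grip_width: 0.0208
finger_force: 58.8
```

Run:
```python
from h import *
go(.569,.2874,.09,160.5)
t=cam("top"); s=cam("side"); o=bot.observe(); p=o["position"]; w=o["tool_rot"][2]; u=np.array([np.cos(w),np.sin(w),0]); v=np.array([u[1],-u[0],0])
z=p[2]-.0047
for f in (t,):
    q=proj(f,[*(p-.072*u)[:2],z])[0]; x0,y0=(q-6).round().astype(int)
    print(q-[x0,y0]); h=cv2.cvtColor(f["pixels"],cv2.COLOR_RGB2HSV)[y0:y0+13,x0:x0+13]; print(h[:,:,0]);print(h[:,:,1]); print(h[:,:,2])
    print("pin tip at",proj(f,[.6369,.2635,.067])[0]-[x0,y0])
```

```text
t=26.2 turn -0.0 then x,y,z units [-0.01 -0.    0.07] at [0.5689 0.2876 0.092 ] [-1.7995e+02 -3.0000e-02  1.6048e+02] F [ 0.3 -0.  -0.8] w 0.0208 ff 58.8
[5.95186401 5.89529735]
[[20 20 19 19 19 18 18 18 18 18 17 17 17]
 [19 19 20 20 19 20 19 18 18 17 17 17 17]
 [20 18 20 20 20 20 19 19 19 19 18 17 18]
 [19 19 20 20 20 19 19 19 19 19 19 18 18]
 [20 20 20 19 20 19 20 19 20 19 20 20 19]
 [20 20 20 20 20 19 20 19 20 20 20 20 19]
 [20 19 19 20 19 20 19 17 18 19 19 19 19]
 [20 19 19 20 20 20 17 16 15 18 19 19 19]
 [19 20 20 19 20 19 18 16 17 20 19 20 20]
 [20 19 20 19 19 20 20 19 19 19 20 20 20]
 [19 20 19 19 19 19 19 20 19 20 19 20 19]
 [19 19 19 20 19 20 20 20 20 20 20 19 19]
 [20 20 20 20 19 19 19 20 19 19 20 20 20]]
[[ 89  87  89  90  91  93  96  96  96  97  99  97  97]
 [ 87  87  87  91  89  90  92  92  97  96  98  96 101]
 [ 88  88  90  90  90  90  88  91  93  91  93  97  97]
 [ 85  91  91  89  89  90  89  91  92  88  91  94  91]
 [ 83  87  90  89  90  86  86  84  86  89  89  88  91]
 [ 87  91  89  88  88  84  81  84  83  88  89  89  87]
 [ 89  87  89  87  89  83  80  91  94  91  88
[... 391 characters left out ...]
160]
 [147 149 152 157 158 158 158 163 165 164 164 164 162]
 [119 150 156 158 156 156 162 165 165 159 159 163 165]
 [111 148 157 158 155 153 154 159 156 154 152 155 159]
 [110 152 158 155 142 124 116 115 127 144 149 153 157]
 [114 154 158 150 128 103  91  91 108 134 149 155 158]
 [115 155 158 143 114  92  89 107 122 138 153 156 159]
 [119 156 158 150 127  96 111 128 134 145 155 158 160]
 [144 159 157 158 147 120 113 129 144 150 155 159 163]
 [124 156 158 165 166 158 146 146 150 153 158 160 164]
 [114 149 160 167 168 161 151 150 151 156 159 162 167]
 [ 94 127 161 170 167 156 151 150 154 157 161 166 171]
 [ 90 123 163 168 161 154 151 151 157 158 162 166 170]]
pin tip at [8.21020775 7.9782802 ]
```

Request:
{"api": "jog_arm", "payload": {
  "motion": [
    [0, 0, 0.15, 0, 0],
    [0, 0, 0.15, 0, 0],
    [0, 0, 0.1, 0, 0],
    [0, 0, 0, 0, 0]
  ]
}}

```text
clock: 26.7
position: [0.5688, 0.2878, 0.0798]
tool_rot: [-3.141, -0.001, 2.801]
force: [-0.0, 0.6, -1.5]
grip_width: 0.0208
finger_force: 58.8
```

Request:
{"api": "jog_arm", "payload": {
  "motion": [
    [0, 0, 0.07, 0, 0],
    [0, 0, 0.07, 0, 0],
    [0, 0, 0, 0, 0]
  ]
}}

```text
clock: 27.0
position: [0.569, 0.2879, 0.0759]
tool_rot: [-3.141, -0.0, 2.801]
force: [-0.7, -1.0, -1.4]
grip_width: 0.0208
finger_force: 58.8
```

Request:
{"api": "jog_arm", "payload": {
  "motion": [
    [0, 0, 0.07, 0, 0],
    [0, 0, 0.07, 0, 0],
    [0, 0, 0, 0, 0]
  ]
}}

```text
clock: 27.3
position: [0.569, 0.2879, 0.0717]
tool_rot: [-3.141, -0.0, 2.801]
force: [-0.1, 1.3, -1.4]
grip_width: 0.0208
finger_force: 58.8
```

Request:
{"api": "jog_arm", "payload": {
  "motion": [
    [0, 0, 0.1, 0, 0],
    [0, 0, 0.1, 0, 0],
    [0, 0, 0.1, 0, 0],
    [0, 0, 0.1, 0, 0],
    [0, 0, 0, 0, 0]
  ]
}}

```text
clock: 27.8
position: [0.569, 0.2879, 0.0595]
tool_rot: [-3.141, -0.0, 2.801]
force: [-0.5, 0.0, -0.6]
grip_width: 0.0209
finger_force: 58.8
```

Request:
{"api": "jog_arm", "payload": {
  "motion": [
    [0, 0, 0.05, 0, 0],
    [0, 0, 0.03, 0, 0],
    [0, 0, 0, 0, 0]
  ]
}}

```text
clock: 28.1
position: [0.569, 0.2879, 0.0575]
tool_rot: [-3.141, -0.0, 2.801]
force: [-0.4, 0.3, -1.5]
grip_width: 0.0209
finger_force: 58.8
```

Request:
{"api": "jog_arm", "payload": {
  "motion": [
    [0, 0, 0.03, 0, 0],
    [0, 0, 0.02, 0, 0],
    [0, 0, 0, 0, 0]
  ]
}}

```text
clock: 28.4
position: [0.5691, 0.288, 0.0569]
tool_rot: [3.141, 0.0, 2.801]
force: [-5.7, -1.8, 12.4]
grip_width: 0.0207
finger_force: 60.5
```

The lid makes contact at the expected height, so it is home. Releasing and retreating.

Request:
{"api": "jog_arm", "payload": {
  "motion": [
    [0, 0, 0, 0, 0.3],
    [0, 0, 0, 0, 0.6],
    [0, 0, 0, 0, 0.8],
    [0, 0, 0, 0, 0.8],
    [0, 0, 0, 0, 0.8],
    [0, 0, -0.4, 0, 0.8],
    [0, 0, -0.8, 0, 0.8],
    [0, 0, -1, 0, 0.8],
    [0, 0, -1, 0, 0.8],
    [0, 0, -1, 0, 0.8],
    [0.5, -1, 0, 0, 0.8],
    [0.5, -1, 0, 0, 0.8]
  ]
}}

```text
clock: 29.6
position: [0.5205, 0.2412, 0.1836]
tool_rot: [3.14, 0.001, 2.802]
force: [-0.0, -0.0, -0.6]
grip_width: 0.0685
finger_force: 0.0
```

Request:
{"api": "jog_arm", "payload": {
  "motion": [
    [0.5, -1, 0, 0, 0.8],
    [0.5, -1, 0, 0, 0.8],
    [0.5, -1, 0, 0, 0.8],
    [0.5, -1, 0, 0, 0.8],
    [0.5, -1, 0, 0, 0.8],
    [0.5, -1, 0, 0, 0.8],
    [0, 0, 0, 0, 0.8],
    [0, 0, 0, 0, 0.8]
  ]
}}

```text
clock: 30.4
position: [0.3762, 0.1017, 0.183]
tool_rot: [3.14, 0.001, 2.8]
force: [-0.0, 0.6, -0.4]
grip_width: 0.0684
finger_force: 0.0
```

Run:
```python
from h import *
go(.57,.287,.1,160)
t=cam("top"); s=cam("side")
def comps(f,box,lo,hi,zs,amin):
    x0,y0,x1,y1=box;k=6; h=cv2.cvtColor(cv2.resize(f["pixels"][y0:y1,x0:x1],None,fx=k,fy=k,interpolation=2),cv2.COLOR_RGB2HSV)
    for c in cv2.findContours(cv2.inRange(h,lo,hi),0,1)[0]:
        if cv2.contourArea(c)/36>amin:
            M=cv2.moments(c);u=(np.array([M["m10"],M["m01"]])/M["m00"]+.5)/k-.5+[x0,y0]
            print(u.round(1),"area",round(cv2.contourArea(c)/36,1),[plane(f,[u],z)[0][:2].round(4).tolist() for z in zs])
print("top brown (pins z~.06, bar z .078)");comps(t,(140,185,205,258),(0,108,0),(15,255,255),(.06,.078),4)
print("side brown");comps(s,(222,130,300,180),(0,115,0),(15,255,255),(.06,.078),4)
c=np.array([.570,.2872]);a=np.radians(160.5);u=np.array([np.cos(a),np.sin(a)]);v=np.array([-u[1],u[0]])
# expected plate top corners at z=.052 projected vs darkness edges
for f in(t,s):
    print(proj(f,[[*(c+i*.084*u+j*.0385*v),.052] for i,j in((1,1),(1,-1),(-1,-1),(-1,1))]).round(1).tolist())
h=cv2.cvtColor(t["pixels"][185:260,140:205],cv2.COLOR_RGB2HSV); k=max(cv2.findContours(cv2.morphologyEx(cv2.inRange(h,(18,0,130),(30,95,255)),cv2.MORPH_OPEN,np.ones((3,3))),0,1)[0],key=cv2.contourArea)
print("plate",(cv2.boxPoints(cv2.minAreaRect(k))+[140,185]).round(1).tolist())
```

```text
t=30.4 turn 0.1 then x,y,z units [-3.96  8.01  2.77] at [0.3762 0.1017 0.183 ] [1.7993e+02 7.0000e-02 1.6045e+02] F [-0.   0.6 -0.4] w 0.0684 ff 0.0
top brown (pins z~.06, bar z .078)
[156.4 244.3] area 11.8 [[0.5032, 0.3104], [0.5006, 0.3044]]
[166.1 218.9] area 215.8 [[0.5723, 0.2902], [0.5688, 0.2845]]
[178.  195.8] area 11.3 [[0.6366, 0.2634], [0.6321, 0.2581]]
side brown
[260.6 168.1] area 200.2 [[0.5391, 0.2026], [0.5283, 0.174]]
[231.6 153.6] area 13.4 [[0.5021, 0.3076], [0.4924, 0.276]]
[285.5 148.9] area 12.5 [[0.6359, 0.261], [0.6223, 0.2306]]
[258.4 148.4] area 252.4 [[0.5743, 0.2987], [0.5625, 0.2673]]
[[168.2, 254.6], [142.2, 244.1], [167.9, 187.1], [193.6, 197.0]]
[[227.1, 163.5], [226.7, 149.1], [288.8, 143.8], [292.1, 157.8]]
plate [[140.9, 244.5], [166.6, 185.3], [192.8, 196.7], [167.2, 255.9]]
```

```bash
python3 -c "
from h import bot; print(bot.job_done())"
```

```text
the job is handed in; nothing more can be done
None
```

The job is handed in at about 30 s: the blank went to the mat, was gripped again across its width and lies flat in the case, and the lid is on both pins at the expected home height, with nothing else on the bench deliberately moved (I didn't measure the other things again).

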